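Unlock the sharps bin and hold its flap open by the lever

ROBOT

A 6-joint arm with a two-finger parallel gripper is mounted at the origin on the work surface. World frame = base frame: x ahead of the robot, y to its left, z up, the work surface at z = 0. Lengths are in m, angles in degrees, forces in N, time in s.
With the tool pointing down it reaches from about 0.35 to 0.875 m from the base axis. Payload 4.2 kg.
Tool frame: the origin (TCP) lies at the very end of the fingers, on their centre line; the grasp point (between the pads) lies 19 mm behind it (r.grip_point_offset is the distance from the TCP to the grasp point, in m); z points along the fingers, y is the line along which they close (so a half turn about z gives the same grasp; the last joint's range is limited). The gripper opens to 87 mm and grips with 3 to 60 N. Pads are 19 mm wide; open, the fingers measure 117 mm over their backs; the gripper's body (75 mm by 190 mm) begins 51 mm behind the grasp point.
Start: joints at [-53.193, 22.042, 0.453, 0, -68.411, -14.817], TCP at [0.234, -0.58, 0.223] pointing down, gripper open.
Joint ranges: [-179.83, 179.83], [-69.29, 118.12], [-61.27, 80.66], [-181.25, 117.63], [-171.15, -9.14], [-177.46, 177.46]. Speed limits (degrees/s): [159.86, 159.86, 180, 180, 180, 180].

INTERFACE

Orientations are given as a 3x3 rotation matrix whose columns are the frame's x, y, z axes.
In Python, from station import r, cams gives the robot as it stands. The module is installed in compiled form; this text tells all that it offers.
- The arm moves only by the shell command python3 -m handwheel 'ROWS'. ROWS is JSON, a list that holds one entry, the list of rows, each a list of 7 numbers: the turn, a rotation vector about the tool's x, y, z in units of 6 degrees (1.0 is 6 degrees), then the shift along the tool's x, y, z in m, then the finger opening in m, from 0 to 0.087. In form: [[[ax, ay, az, x, y, z, jaw], ...]]. A call has 1 to 12 rows; each row shifts and turns the commanded pose from where the row before left it, along the tool's axes as they then stand; what a row does not reach is not made up. A row lasts 1/10 s, in which the tool goes at most 50 mm and 8.59 degrees, less where a joint would pass 70% of its speed; a pose out of reach is approached as far as the arm can. A call with a gripper value outside its range is refused whole. The fingers move at their own pace and stop on an object; the grip force is fixed at half the most. Time passes only in rows, so rows that do not move let the fingers close. It gives the time, the measured TCP pose, the force, the opening and the grip force at its end, in the units of the state.
- r.sense(): the state, without advancing time (a new reading comes with each control period).
- cams.capture(name): name is "side" or "top"; returns the picture (384x512x3 uint8, red, green, blue); there is no depth.
- cams.get_calibration(name): a dict with "camera_matrix" (3x3 intrinsics, pixels), "rvec" (rotation vector, rad) and "tvec" (3), from world to camera coordinates, as OpenCV has them. Camera axes: x right, y down, z forward; pixel columns grow to the right and rows downward; lengths in m; the calibration is good to about 2 mm. A picture is of the moment at which its call begins. get_calibration takes no time and is no camera call.
- r.finish_job(): hands the job in; it is judged then, once.
The state is a dict: "time_s": time; "joints": joint angles; "joint_velocities": joint speeds; "effort": joint torques, N m; "tcp_pos": TCP position; "ee_rot": TCP orientation; "wrist_force": force on the tool from outside, world axes, zero at the start; "moment": the same for the moment, N m; "gripper_width": opening from 0.0 (shut) to 1.0 (fully open); "gripper_force": force on a finger pad.
Only numpy, scipy, OpenCV 4.12 (cv2) and the standard library are available. Lean on these libraries where they do the work, as an engineer would, in place of code of your own. Each camera call takes 0.05 s, during which the arm holds its last target. There are 200 camera calls.

TASK

The steel flap of the yellow sharps bin is locked by the red slide, whose prop stands under the bin's lever. With the fingertips, push the red slide across by its upright tab until its prop is well clear of the lever, then press the blue pad at the long end of the lever gently all the way down so that the flap swings open, and finish while still holding it down. Nothing is gripped or lifted: do not pry or touch the flap itself, and leave the other things on the counter where they stand.

Things in the scene. Friction and masses are not known exactly. Their poses are not given: they have to be found in the camera images.
- bin: Yellow sharps bin (175 x 190 mm, 144 mm high) and lever on a grey base plate, fixed to the counter. Origin: on the counter straight below the lever's pivot. Its x axis points from the lever's long end to the bin, y to the left looking along x, z up. The bin lies from x = 85 to 260 mm. Under the lever a cross rail (top at z 134 mm) runs along y at x = -50 mm.
- lever_pivot (a point): The lever's pivot, at (0, 0, 171 mm) in the frame of the bin, between two steel cheeks 48 mm wide over all and 185 mm high.
- lever (a joint): Lever angle (rad): 0 at rest, its long steel arm (24 mm wide, 10 mm thick, along -x of the bin) sloping up 0.40 rad to the blue pad; grows as the pad is pressed, to fully down at 0.70 to 0.80, where a rubber buffer under the arm stops it softly. The slide's prop stops it at 0.05 to 0.1 while locked. Pressing takes 3 to 8 N, 8 to 20 N on the buffer; let go, the lever rises and the flap falls shut.
- lever_pad (a point): Centre of the top face of the blue pad (50 mm along the arm, 46 mm wide, 8 mm thick) at the lever's long end: 165 mm along the arm from the pivot and 13 mm above the arm's centre line. At rest at about (-147, 0, 247 mm) in the frame of the bin, fully down (0.75) at about (-159, 0, 127 mm); it moves on an arc about the pivot.
- flap (a joint): Angle of the heavy steel flap (92 x 150 mm, about 0.85 kg) in the top of the bin about its hinge on the far side (rad): 0 shut and level, about 0.5 when the lever is fully down. The roller at the lever's short end pushes up under the flap's front tongue.
- flap_edge (a point): Middle of the front edge of the flap's tongue (50 mm wide, 6 mm thick), at (40, 0, 148 mm) in the frame of the bin when shut. Not to be touched.
- slide (a joint): Position of the red locking slide (m): starts at 0 to 0.006, its prop (18 x 16 mm in x and y, top at z 181 mm) under the lever; grows as it is pushed along +y of the bin, to 0.055 at its stop. The prop is just out from under the lever at 0.020, well clear from 0.025. It slides stiffly (about 2 N) and stays where it is left.
- slide_tab (a point): Middle of the outer (-y) face of the slide's upright red tab: the face to push along +y of the bin. The tab is 34 mm wide along x, 8 mm thick, its foot at z 134 mm, its top at z 188 mm; this point is at z 168 mm and, when the slide reads 0, at (-50, -99 mm) in the frame of the bin.
- vial: Loose amber vial, 26 mm across, 55 mm high; origin under its centre. Leave alone.
- cup: Loose small white medicine cup, 44 mm across, 35 mm high; origin under its centre. Leave alone.
- saline: Loose clear bottle with a blue cap, 54 mm across, 130 mm high; origin under its centre. Leave alone.
- tape: Loose grey roll of tape lying flat, 70 mm across, 25 mm high; origin under its centre. Leave alone.
- dispenser: Loose white pump dispenser, 70 x 50 mm, 183 mm high; origin under its centre. Leave alone.
- carton: Loose white carton, 50 x 90 mm, 35 mm high; origin under its centre. Leave alone.

How it is judged (in metres and radians):
On the way, in this order (a step that is already met when the one before it is completed fails the run):
1. the red slide is pushed clear of the lever while the lever is still up (value of joint slide above 0.024 m and value of joint lever below 0.15 rad), for 0.2 s.
2. the lever is pressed down by the fingers and the flap is open (value of joint lever above 0.62 rad and value of joint flap above 0.38 rad and contact force between the fingers and lever above 0.8 N), for 0.3 s.
At the end, for the whole second after the job is handed in: The slide stands clear of the lever (beyond 0.024 m), the fingers hold the lever down (beyond 0.62 rad, pressing with more than 0.8 N) and the flap rests open on the lever's roller (0.38 to 0.70 rad), still, through the last second (all of step 2 and value of joint slide above 0.024 m and value of joint flap below 0.7 rad and velocity of joint flap between -0.2 and 0.2 rad/s); the arm keeps its last pose, push and grip.
It fails at once if the flap is touched or pried by the robot (contact force between any of the fingers, the arm and flap above 1 N).
It fails at once if the flap is flung open (faster than 2.5 rad/s) (velocity of joint flap above 2.5 rad/s).
It fails at once if the slide is pinched or forced (over 45 N) (contact force between the fingers and slide above 45 N).
It fails at once if the lever is pinched or forced (over 45 N) (contact force between the fingers and lever above 45 N).
It fails at once if another thing on the counter is moved more than 25 mm, lifted or knocked over (distance of any of vial, cup, saline, tape, dispenser, carton from where it was at the start of the episode above 0.025 m or angle between any of vial, cup, saline, tape, dispenser, carton's own z axis and vertical above 0.3 rad).
It also fails if it takes over 38 s, if anything falls off the work surface, if the arm or the gripper's body presses on something with over 40 N, if the wrist force passes 120 N, or if a joint passes its speed limit or range.

## Working session

There is one attempt and no reset: what is moved stays moved. The work goes in short steps, Python scripts to look and compute and a shell command to move; the robot and the scene stay as the last step left them, time stands still between calls to the robot, and variables do not carry over. Pictures are saved under pics/ and viewed, at most 10 in all, crops included, and the job is handed in when it is done.

```bash
mkdir -p pics; python3 - <<'E'
from station import r,cams
import cv2,numpy as np
for n in("side","top"):
    im=cams.capture(n); cv2.imwrite(f"pics/{n}0.png",cv2.resize(im[:,:,::-1],(800,600),interpolation=cv2.INTER_CUBIC))
    c=cams.get_calibration(n); R=cv2.Rodrigues(np.array(c["rvec"]))[0]; print(n,np.round(-R.T@np.array(c["tvec"]).ravel(),3),np.round(R[2],2),c["camera_matrix"])
s=r.sense(); print(s)
E
```

```text
side [0.592 0.666 0.715] [ 0.02 -0.74 -0.68] [[390.19370254   0.         254.5722713 ]
 [  0.         390.19370254 189.92752484]
 [  0.           0.           1.        ]]
top [0.539 0.081 1.108] [ 0.09  0.   -1.  ] [[387.83524662   0.         256.58356328]
 [  0.         387.83524662 184.43220984]
 [  0.           0.           1.        ]]
{'time_s': 0.1, 'joints': array([-5.31925153e+01,  2.20866488e+01,  3.89565998e-01, -2.40522456e-02,
       -6.84136044e+01, -1.48155543e+01]), 'joint_velocities': array([-0.04478007, -0.13026883,  0.1599231 ,  0.10988963, -0.0271092 ,
        0.01818007]), 'effort': array([-9.03062264e-04, -3.91688597e+01,  1.87935036e+01,  4.23195273e+00,
        1.35008807e-02, -7.21472452e-05]), 'tcp_pos': array([ 0.23384892, -0.57902837,  0.22158257]), 'ee_rot': array([[-9.27294521e-01, -3.74331614e-01, -8.44877127e-04],
       [-3.74332549e-01,  9.27292819e-01,  1.78059031e-03],
       [ 1.16917248e-04,  1.96739665e-03, -9.99998058e-01]]), 'wrist_force': array([-0.31983769,  0.37988627, -0.25561675]), 'moment': array([ 0.06015699,  0.02118578, -0.0232165 ]), 'gripper_force': 0.0, 'gripper_width': 0.9983448567281259}
```

View pics/side0.png

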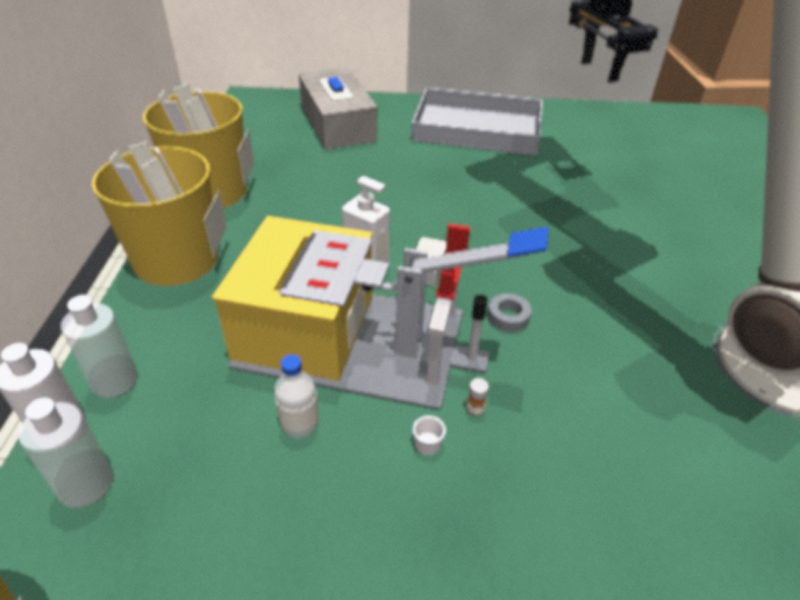

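View pics/top0.png

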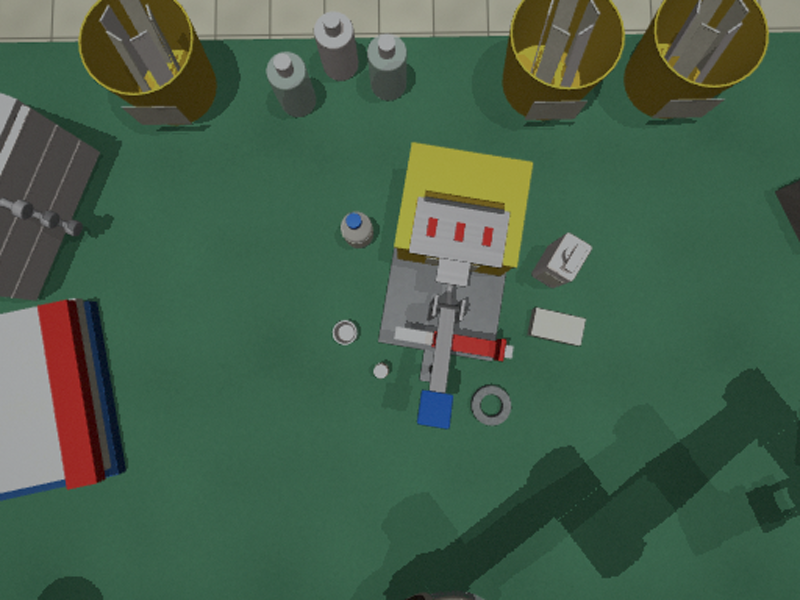

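The top view (800x600) shows the bin top corners at (412,143), (532,162), (518,267) and (397,248), the blue pad centre at (435,409), and the red tab at about (504,349). In the side view the pad is at about (528,242). The carton and dispenser stand to the right (-y) of the tab, and the tape is beside the pad.

```bash
cat > h.py <<'E'
import numpy as np,cv2
from station import r,cams
from scipy.optimize import least_squares
def proj(n,P):
    c=cams.get_calibration(n); return cv2.projectPoints(np.atleast_2d(np.array(P,float)),np.array(c["rvec"],float),np.array(c["tvec"],float),np.array(c["camera_matrix"]),None)[0][:,0]
def ray(n,px,z):  # px in 800 scale
    c=cams.get_calibration(n);R=cv2.Rodrigues(np.array(c["rvec"],float))[0];t=np.array(c["tvec"],float).ravel()
    d=R.T@np.linalg.inv(c["camera_matrix"])@np.array([px[0]*.64,px[1]*.64,1]);o=-R.T@t
    return (o+d*(z-o[2])/d[2])
def W(p,q):
    c,s=np.cos(p[2]),np.sin(p[2]);q=np.atleast_2d(np.array(q,float));return q@np.array([[c,s,0],[-s,c,0],[0,0,1]])+[p[0],p[1],0]
E
python3 - <<'E'
from h import *
q=np.array([[260,95,144],[260,-95,144],[85,-95,144],[85,95,144],[-147,0,247]])/1e3
px=np.array([[412,143],[532,162],[518,267],[397,248],[435,409]])*.64
qs=np.array([[-147,0,247]])/1e3;ps=np.array([[528,242]])*.64
f=lambda p:np.r_[(proj("top",W(p,q))-px).ravel(),(proj("side",W(p,qs))-ps).ravel()]
s=least_squares(f,[.6,0,0]);p=s.x
print(p,np.degrees(p[2]),np.round(s.fun,1))
np.save("p.npy",p)
print("pad",W(p,qs),"tab0",W(p,[[-.05,-.099,.168]]))
c,sn=np.cos(p[2]),np.sin(p[2])
def B(w): d=w[:2]-p[:2]; return np.round([c*d[0]+sn*d[1],-sn*d[0]+c*d[1]],3)
print("tab top px",B(ray("top",(503,349),.188)),"taptop side",B(ray("side",(458,228),.188)))
for n,a,z in[("carton",(558,327),.035),("disp",(570,250),.15),("tape",(491,405),.025),("vial",(381,370),.055),("cup",(345,332),.035)]: print(n,B(ray("top",a,z)))
E
```

```text
[ 0.59252378  0.00877507 -0.18311436] -10.491679722860225 [ 2.1  0.2 -1.1  0.3 -2.6  0.4  0.  -0.1  0.2  0.1 -0.4 -1.7]
pad [[0.44798142 0.0355427  0.247     ]] tab0 [[ 0.52533253 -0.07946515  0.168     ]]
tab top px [-0.047 -0.09 ] taptop side [-0.049 -0.083]
carton [ 0.011 -0.205]
disp [ 0.127 -0.178]
tape [-0.144 -0.111]
vial [-0.115  0.089]
cup [-0.062  0.164]
```

```bash
python3 - <<'E'
import cv2
a=cv2.imread("pics/top0.png")[220:440,360:620]; b=cv2.imread("pics/side0.png")[200:420,330:590]
cv2.imwrite("pics/crop0.png",cv2.resize(cv2.hconcat([a,b]),(800,338),interpolation=cv2.INTER_CUBIC))
E
```

```text
(no output)
```

View pics/crop0.png

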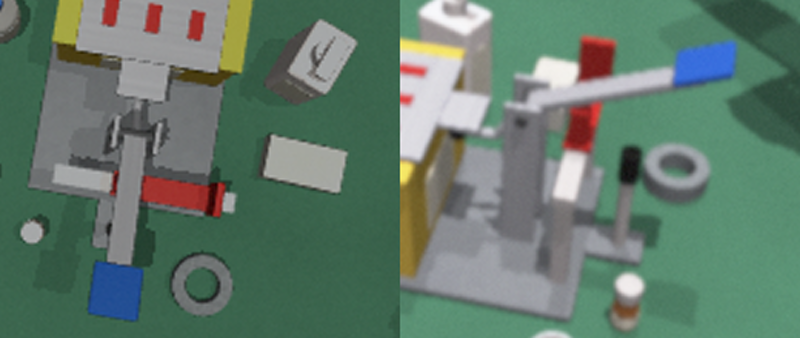

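The fit puts the bin at (0.593, 0.009) with a yaw of -10.5°. The tab's outer face is at about bin y = -95 mm, so the slide reads about 0.003. I'll raise the tool, turn it so that tool y = -bin x and tool x = -bin y, and close the fingers.

```bash
python3 -m handwheel '[[[0,0,-1.37,0,0,-0.01,0],[0,0,-1.37,0,0,-0.01,0],[0,0,-1.37,0,0,-0.01,0],[0,0,-1.37,0,0,-0.01,0],[0,0,-1.37,0,0,-0.01,0],[0,0,-1.37,0,0,-0.01,0],[0,0,-1.36,0,0,-0.01,0]]]'
cat >> h.py <<'E'
def go(bx,by,z):
    p=np.load("p.npy");s=r.sense();R=s["ee_rot"]
    c,sn=np.cos(p[2]),np.sin(p[2]);d=s["tcp_pos"][:2]-p[:2]
    print("t",round(s["time_s"],2),"bin",np.round([c*d[0]+sn*d[1],-sn*d[0]+c*d[1],s["tcp_pos"][2]],4),"w",s["gripper_width"],"F",np.round(s["wrist_force"],1))
    dw=W(p,[[bx,by,z]])[0]-s["tcp_pos"];print("tool shift",np.round(R.T@dw,4))
    D=W([0,0,p[2]],-np.eye(3)).T; D[:,:]=np.c_[W([0,0,p[2]],[0,-1,0])[0],W([0,0,p[2]],[-1,0,0])[0],[0,0,-1]]
    print("turn units",np.round(np.degrees(cv2.Rodrigues(R.T@D)[0].ravel())/6,3))
E
python3 -c "
from h import *
go(-.05,-.150,.28)"
```

```text
time_s: 0.8
tcp_pos: [0.2339, -0.5792, 0.2923]
ee_rot: [[-0.177, -0.984, -0.001], [-0.984, 0.177, 0.001], [-0.001, 0.001, -1.0]]
wrist_force: [-0.4, 0.8, 0.3]
gripper_width: 0.441
gripper_force: 0.0
t 0.8 bin [-0.2455 -0.6434  0.2923] w 0.44101513850253643 F [-0.4  0.8  0.3]
tool shift [-0.4924 -0.1981  0.0127]
turn units [0.007 0.011 0.049]
```

```bash
python3 -m handwheel '[[[0,0,0.05,-0.041,-0.0165,0.001,0],[0,0,0,-0.041,-0.0165,0.001,0],[0,0,0,-0.041,-0.0165,0.001,0],[0,0,0,-0.041,-0.0165,0.001,0],[0,0,0,-0.041,-0.0165,0.001,0],[0,0,0,-0.041,-0.0165,0.001,0],[0,0,0,-0.041,-0.0165,0.001,0],[0,0,0,-0.041,-0.0165,0.001,0],[0,0,0,-0.041,-0.0165,0.001,0],[0,0,0,-0.041,-0.0165,0.001,0],[0,0,0,-0.041,-0.0165,0.001,0],[0,0,0,-0.041,-0.0165,0.001,0]]]'
python3 -m handwheel '[[[0,0,0,0,0,0,0],[0,0,0,0,0,0,0]]]' >/dev/null
python3 -c "
from h import *
go(-.05,-.130,.158)
cv2.imwrite('pics/top1.png',cv2.resize(cv2.hconcat([cams.capture('top')[140:300,220:400,::-1],cams.capture('side')[90:250,220:400,::-1]]),(800,356),interpolation=cv2.INTER_CUBIC))"
```

```text
time_s: 2.0
tcp_pos: [0.5212, -0.1315, 0.2803]
ee_rot: [[-0.188, -0.982, -0.001], [-0.982, 0.188, 0.0], [-0.0, 0.001, -1.0]]
wrist_force: [1.5, -0.4, -0.3]
gripper_width: 0.004
gripper_force: 0.0
t 2.2 bin [-0.0448 -0.1519  0.2798] w 0.004413963074987909 F [-0.2  0.7 -0.1]
tool shift [-0.0219  0.0051  0.1218]
turn units [ 0.017 -0.002 -0.038]
```

Now I'll descend beside the tab.

```bash
python3 -m handwheel '[[[0,0,0,0,0.005,0.03,0],[0,0,0,0,0,0.03,0],[0,0,0,0,0,0.03,0],[0,0,0,0,0,0.025,0],[0,0,0,-0.006,0,0.006,0],[0,0,0,-0.006,0,0,0],[0,0,0,0,0,0,0],[0,0,0,0,0,0,0]]]'
python3 -c "
from h import *
go(-.05,-.105,.158)
cv2.imwrite('pics/a1.png',cv2.resize(cv2.hconcat([cams.capture('top')[140:300,220:400,::-1],cams.capture('side')[90:250,220:400,::-1]]),(800,356),interpolation=cv2.INTER_CUBIC))"
```

```text
time_s: 3.1
tcp_pos: [0.5192, -0.1205, 0.1613]
ee_rot: [[-0.187, -0.982, 0.003], [-0.982, 0.187, -0.0], [-0.001, -0.003, -1.0]]
wrist_force: [-1.5, 0.3, -0.6]
gripper_width: 0.007
gripper_force: 0.0
t 3.1 bin [-0.0486 -0.1405  0.1613] w 0.006809175041040775 F [-1.5  0.3 -0.6]
tool shift [-0.0355  0.0016  0.0033]
turn units [-0.032  0.005 -0.052]
```

View pics/a1.png

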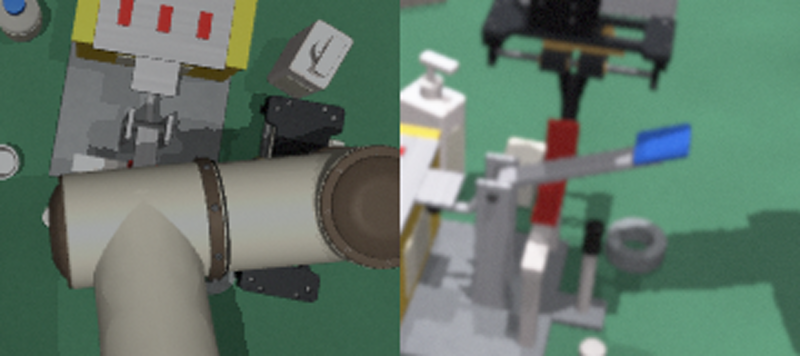

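The side view shows the closed fingers behind the tab, centred on it at the same height. I'll push along -tool x.

```bash
python3 -m handwheel '[[[0,0,-0.05,-0.01,0.001,0.002,0],[0,0,0,-0.01,0,0,0],[0,0,0,-0.006,0,0,0],[0,0,0,-0.005,0,0,0],[0,0,0,-0.004,0,0,0],[0,0,0,-0.004,0,0,0],[0,0,0,-0.004,0,0,0],[0,0,0,-0.004,0,0,0],[0,0,0,-0.004,0,0,0],[0,0,0,-0.004,0,0,0]]]'
python3 -c "
from h import *
go(-.05,-.0725,.158)"
```

```text
time_s: 4.2
tcp_pos: [0.5272, -0.0663, 0.1576]
ee_rot: [[-0.183, -0.983, -0.0], [-0.983, 0.183, -0.0], [0.0, 0.0, -1.0]]
wrist_force: [0.1, -2.2, 1.2]
gripper_width: 0.005
gripper_force: 1.1
t 4.2 bin [-0.0506 -0.0857  0.1576] w 0.005317300854289016 F [ 0.1 -2.2  1.2]
tool shift [-0.0132 -0.0006 -0.0004]
turn units [ 0.002 -0.002 -0.008]
```

```bash
python3 -m handwheel '[[[0,0,0,-0.004,0,0,0],[0,0,0,-0.004,0,0,0],[0,0,0,-0.004,0,0,0],[0,0,0,-0.003,0,0,0],[0,0,0,0,0,0,0],[0,0,0,0,0,0,0]]]'
python3 -c "
from h import *
go(-.05,-.11,.158)
cv2.imwrite('pics/a2.png',cv2.resize(cv2.hconcat([cams.capture('top')[140:300,220:400,::-1],cams.capture('side')[90:250,220:400,::-1]]),(800,356),interpolation=cv2.INTER_CUBIC))
p=np.load('p.npy')
for s in (.025,.035): print(proj('side',W(p,[[-.05-.017,-.091+s,.188],[-.05+.017,-.091+s,.188]]))/.64, ((proj('side',W(p,[[-.05,-.091+s,.188]]))-[220,90])*400/180))"
```

```text
time_s: 4.8
tcp_pos: [0.5302, -0.0511, 0.1575]
ee_rot: [[-0.183, -0.983, 0.001], [-0.983, 0.183, 0.001], [-0.001, -0.0, -1.0]]
wrist_force: [-0.2, -0.5, -0.5]
gripper_width: 0.003
gripper_force: 0.0
t 4.8 bin [-0.0504 -0.0703  0.1575] w 0.003173310737349775 F [-0.2 -0.5 -0.5]
tool shift [ 0.0397 -0.0004 -0.0006]
turn units [-0.004  0.008 -0.006]
[[468.19152876 236.76311126]
 [444.91839001 233.15785858]] [[160.38366863 134.15826951]]
[[467.16679563 240.84768855]
 [443.70830181 237.1879231 ]] [[158.79364716 139.92849924]]
```

View pics/a2.png

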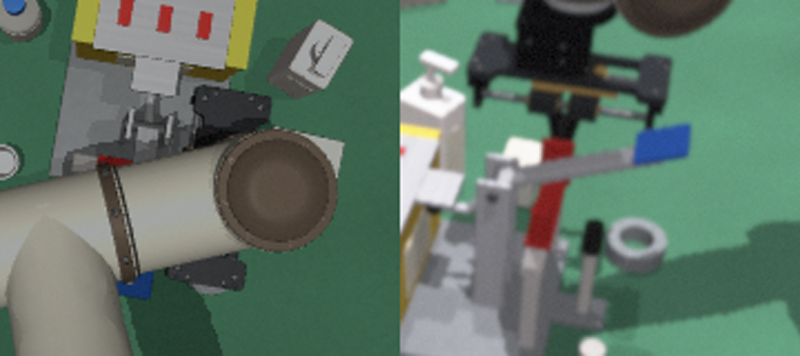

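The tab's top edge moved from row 119 to 140, which matches a slide reading of about 0.035, well clear of the lever. The lever is still up. Next I'll back off, rise, and move over the pad.

```bash
python3 -m handwheel '[[[0,0,0,0.01,0,0,0],[0,0,0,0.01,0,0,0],[0,0,0,0,0,-0.03,0],[0,0,0,0,0,-0.04,0],[0,0,0,0,0,-0.04,0],[0,0,0,0,0,-0.02,0],[0,0,0,-0.02,0.02,0,0],[0,0,0,-0.02,0.02,0,0],[0,0,0,-0.02,0.02,0,0],[0,0,0,-0.02,0.02,0,0],[0,0,0,-0.01,0.02,0,0],[0,0,0,0,0,0,0]]]'
python3 -c "
from h import *
go(-.15,-.0,.262)
cv2.imwrite('pics/a3.png',cv2.resize(cv2.hconcat([cams.capture('top')[140:300,220:400,::-1],cams.capture('side')[90:250,220:400,::-1]]),(800,356),interpolation=cv2.INTER_CUBIC))"
```

```text
time_s: 6.1
tcp_pos: [0.4429, 0.0357, 0.2879]
ee_rot: [[-0.181, -0.983, 0.0], [-0.983, 0.181, 0.001], [-0.001, -0.0, -1.0]]
wrist_force: [-0.3, -0.2, 0.0]
gripper_width: 0.003
gripper_force: 0.0
t 6.1 bin [-0.152  -0.0008  0.2879] w 0.003346490085704174 F [-0.3 -0.2  0. ]
tool shift [-0.0008 -0.002   0.0259]
turn units [-0.003  0.009  0.011]
```

View pics/a3.png

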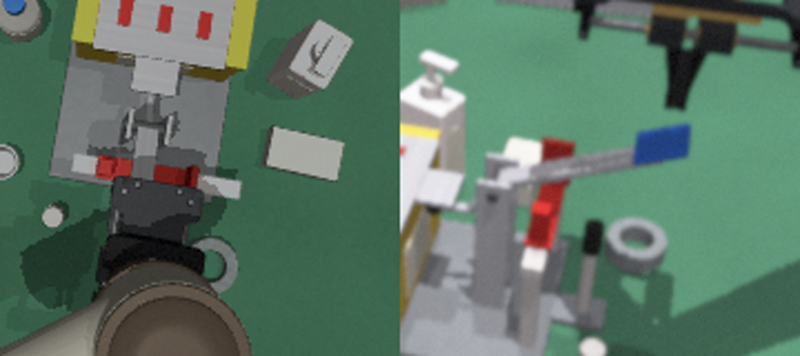

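The prop and tab now stand clear on either side of the lever, and the fingertips are above the blue pad. I'll press gradually.

```bash
python3 -m handwheel '[[[0,0,0,0,0,0.012,0],[0,0,0,0,0,0.01,0],[0,0,0,0,0,0.005,0],[0,0,0,0,0,0.005,0],[0,0,0,0,0.001,0.005,0],[0,0,0,0,0.001,0.005,0],[0,0,0,0,0.001,0.005,0],[0,0,0,0,0.001,0.005,0],[0,0,0,0,0.001,0.005,0],[0,0,0,0,0.001,0.005,0],[0,0,0,0,0.001,0.005,0],[0,0,0,0,0,0,0]]]'
python3 -c "
from h import *
go(-.158,-.0,.140)"
```

```text
time_s: 7.4
tcp_pos: [0.4372, 0.0368, 0.2198]
ee_rot: [[-0.183, -0.983, -0.001], [-0.983, 0.183, -0.0], [0.0, 0.001, -1.0]]
wrist_force: [-2.1, -0.4, 2.6]
gripper_width: 0.005
gripper_force: 1.7
t 7.4 bin [-0.1578 -0.0007  0.2198] w 0.005067585098783906 F [-2.1 -0.4  2.6]
tool shift [-0.0007  0.0001  0.0798]
turn units [ 0.008 -0.002 -0.006]
```

Contact is about 3 N and the lever is moving, so I'll continue down.

```bash
python3 -m handwheel '[[[0,0,0,0,0,0.006,0],[0,0,0,0,0,0.006,0],[0,0,0,0,0,0.006,0],[0,0,0,0,0,0.006,0],[0,0,0,0,0,0.006,0],[0,0,0,0,0,0.006,0],[0,0,0,0,0,0.006,0],[0,0,0,0,0,0.006,0],[0,0,0,0,0,0.006,0],[0,0,0,0,0,0.006,0],[0,0,0,0,0,0.006,0],[0,0,0,0,0,0,0]]]'
python3 -c "
from h import *
go(-.158,-.0,.140)"
```

```text
time_s: 8.6
tcp_pos: [0.4378, 0.0365, 0.1539]
ee_rot: [[-0.183, -0.983, -0.0], [-0.983, 0.183, -0.001], [0.001, -0.0, -1.0]]
wrist_force: [-0.5, 0.2, 4.3]
gripper_width: 0.0
gripper_force: 2.1
t 8.6 bin [-0.1572 -0.0009  0.1539] w 0.00019446544831471207 F [-0.5  0.2  4.3]
tool shift [-0.0009  0.0008  0.0139]
turn units [-0.001 -0.007 -0.005]
```

```bash
python3 -m handwheel '[[[0,0,0,0,0,0.004,0],[0,0,0,0,0,0.004,0],[0,0,0,0,0,0.004,0],[0,0,0,0,0,0.003,0],[0,0,0,0,0,0.003,0],[0,0,0,0,0,0.002,0],[0,0,0,0,0,0,0]]]'
python3 -c "
from h import *
go(-.158,-.0,.130)"
```

```text
time_s: 9.3
tcp_pos: [0.4403, 0.0365, 0.1362]
ee_rot: [[-0.181, -0.983, 0.006], [-0.983, 0.181, -0.001], [-0.0, -0.006, -1.0]]
wrist_force: [1.3, -4.1, 8.6]
gripper_width: 0.006
gripper_force: 3.9
t 9.3 bin [-0.1548 -0.0004  0.1362] w 0.006111653624635598 F [ 1.3 -4.1  8.6]
tool shift [-0.0004  0.0033  0.0062]
turn units [-0.056  0.005  0.008]
```

```bash
python3 -m handwheel '[[[0,0,0,0,0,0.002,0],[0,0,0,0,0,0.001,0],[0,0,0,0,0,0,0],[0,0,0,0,0,0,0],[0,0,0,0,0,0,0],[0,0,0,0,0,0,0],[0,0,0,0,0,0,0]]]'
python3 -c "
from h import *
go(-.158,-.0,.130)
cv2.imwrite('pics/a4.png',cv2.resize(cv2.hconcat([cams.capture('top')[100:300,220:400,::-1],cams.capture('side')[70:270,200:380,::-1]]),(800,444),interpolation=cv2.INTER_CUBIC))"
```

```text
time_s: 10.0
tcp_pos: [0.4408, 0.0365, 0.1339]
ee_rot: [[-0.181, -0.983, 0.007], [-0.984, 0.181, -0.001], [-0.001, -0.007, -1.0]]
wrist_force: [1.8, -4.5, 10.9]
gripper_width: 0.009
gripper_force: 5.2
t 10.0 bin [-0.1543 -0.0003  0.1339] w 0.008513440120297833 F [ 1.8 -4.5 10.9]
tool shift [-0.0003  0.0037  0.0039]
turn units [-0.068  0.008  0.012]
```

View pics/a4.png

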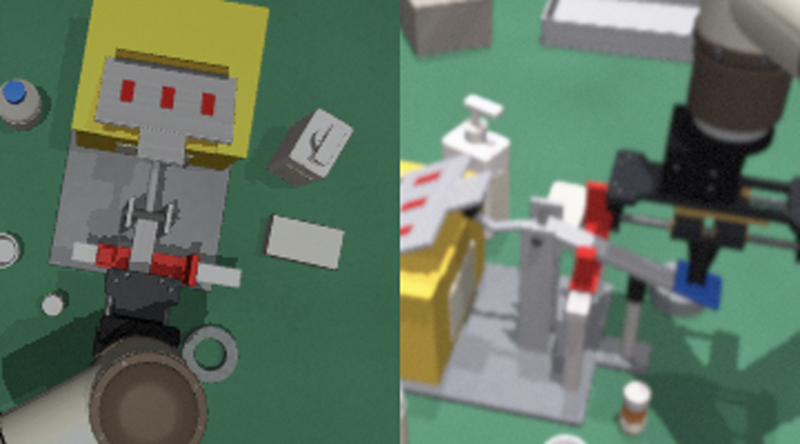

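The flap has swung open. The geometry puts the lever at about 0.75 rad, on the buffer with about 11 N, and nothing else has moved. I'm handing in.

```bash
python3 -c "
from h import *
print(r.finish_job())"
```

```text
the job is handed in; nothing more can be done
None
```

I pushed the red slide about 35 mm clear, pressed the lever to about 0.75 rad on its buffer, and handed the job in at about 10 s with the pad held down at about 11 N and the flap open; no verdict was returned.

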